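# Dump the blue tip-out feeder

## Robot

A 6-joint arm with a two-finger parallel gripper is mounted at the origin on the work surface. World frame = base frame: x ahead of the robot, y to its left, z up, the work surface at z = 0. Lengths are in m, angles in rad, forces in N, time in s.
With the tool pointing down it reaches from about 0.275 to 0.85 m from the base axis. Payload 5.2 kg.
Tool frame: the origin (TCP) lies where the fingers leave the gripper's body, on its centre line; the fingertips stand 73 mm ahead of it and the grasp point (between the pads) lies 54 mm ahead of it; z points along the fingers, y is the line along which they close (so a half turn about z gives the same grasp; the last joint's range is limited). The gripper opens to 85 mm and grips with 20 to 120 N. Pads are 22 mm wide; open, the fingers measure 114 mm over their backs; the gripper's body (76 mm by 85 mm) begins 54 mm behind the grasp point. The pads swing forward as they close: fully open they stand 13 mm farther back than shut.
Start: joints at [1.112, 0.259, 1.535, -0, 1.348, -0.203], TCP at [0.139, 0.532, 0.304] pointing down, gripper open.
Joint ranges: [-3.14, 3.14], [-0.91, 2.08], [0.19, 2.58], [-1.22, 4.36], [0.22, 2.71], [-3.12, 3.12]. Speed limits (rad/s): [2.57, 2.57, 3.14, 3.14, 3.14, 3.14].

## Interface

Orientations are given as a unit quaternion [w, x, y, z].
In Python, from station import observe, eyes, job_done gives the robot as it stands.
- The arm moves only by the shell command python3 -m inch 'ROWS'. ROWS is JSON, a list of rows, each an object with "turn": the turn, a rotation vector about the tool's x, y, z in rad, a list of three; "linear": the shift along the tool's x, y, z in mm, a list of three; "gripper": the opening, from 0 (shut) to 1 (fully open). A call has 1 to 20 rows; each row shifts and turns the commanded pose from where the row before left it, along the tool's axes as they then stand; what a row does not reach is not made up. A row lasts 1/10 s, in which the tool goes at most 50 mm and 8.59 degrees, less where a joint would pass 70% of its speed; a pose out of reach is approached as far as the arm can. A call is refused whole if a number of a shift passes 50 or a number of a turn 0.15, either way. A call with a gripper value outside its range is refused whole. The fingers move at their own pace and stop on an object; the grip force is fixed at half the most. Time passes only in rows, so rows that do not move let the fingers close. It gives the time, the measured TCP pose, the force, the opening and the grip force at its end, in the units of the state.
- observe(): the state, without advancing time (a new reading comes with each control period).
- eyes.get_image(name): name is "scene" or "top"; returns (picture, depth): 420x560x3 uint8, blue, green, red; 420x560 float32, m along the optical axis (not along the pixel's ray), 0 where there is no reading.
- eyes.get_calibration(name): a dict with "K" (3x3 intrinsics, pixels), "k1" (the pictures are not rectified: a ray, as slopes to the right and down, at radius r is drawn at 1 + k1 r^2 times it, then the intrinsics apply), "R" (3x3) and "t" (3): a world point X has camera coordinates R X + t. Camera axes: x right, y down, z forward; pixel columns grow to the right and rows downward; lengths in m; the calibration is good to about 2 mm. A picture is of the moment at which its call begins. get_calibration takes no time and is no camera call.
- job_done(): hands the job in; it is judged then, once.
The state is a dict: "time": time; "joints": joint angles; "joint_velocities": joint speeds; "joint_efforts": joint torques, N m; "eef_pos": TCP position; "eef_rot": TCP orientation; "contact_force": force on the tool from outside, world axes, zero at the start; "moment": the same for the moment, N m; "grip_width": opening from 0.0 (shut) to 1.0 (fully open); "finger_force": force on a finger pad.
Only numpy, scipy, OpenCV 4.12 (cv2) and the standard library are available. Lean on these libraries where they do the work, as an engineer would, in place of code of your own. Each camera call takes 0.05 s, during which the arm holds its last target. There are 200 camera calls.

## Task

Two tip-out parts feeders stand on the PC test bench. Press the side paddle of the blue bucket down, past its latch, until the bucket tips and its copper heatsink drops into the white tray below, then let go so that the empty bucket swings back upright by itself. Leave the grey bucket alone.

Things in the scene. Friction and masses are not known exactly. Their poses are not given: they have to be found in the camera images.
- blue_bucket (a joint): Tilt of the blue open-topped bucket (108 x 74 x 55 mm) of a tip-out feeder. 0 = upright and latched (its start), 1.35 rad = fully tipped forward. It turns on a level axle along the feeder's y, 150 mm above the bench. A ball latch holds it at first (12 N on the paddle; passed at 0.15 rad); then a spring resists with 2 to 10 N and swings it back to 0 once released. The part slides out at about 1.1 rad.
- blue_pad (a point): Press point on top of the blue paddle (54 x 28 x 8 mm) that turns with the bucket, on a crank at its left. Upright: x to the feeder's back, y to its left, z up; the paddle rises 35 deg to the front, 46 to 100 mm from the axle; the point is 60 mm before and 47 mm above the axle, 125 mm left of the bucket's middle. Fingertips pressed straight down 85 mm from here stay on it and tip the bucket fully.
- copper_sink: Finned copper heatsink, 36 x 36 x 18 mm, about 70 g, loose in the blue bucket at the start. Origin at the centre of its underside, z up.
- blue_tray (a point): Centre of the inside floor of the blue feeder's white open tray (inside 177 mm along x, 104 mm along y, walls 38 mm high), fixed under and in front of the bucket, 14 mm above the bench. Same yaw as the feeder: x to its back, y to its left.
- grey_bucket (a joint): Tilt of the bucket of the second, identical feeder, whose bucket and paddle are grey and which holds a black heatsink: 0 = upright. It must not be tipped.
Not all that is in view belongs to the job. Several things have the shape of the copper_sink; the one meant has the colours described above.

How it is judged:
By the outcome, as a careful person would: the job done as asked, in the order asked, and still so for the second after the job is handed in, with the robot touching nothing.
It also fails if it takes over 32 s, if anything falls off the work surface, if the arm or the gripper's body presses on something with over 40 N, if the wrist force passes 120 N, or if a joint passes its speed limit or range.

## Working session

There is one attempt and no reset: what is moved stays moved. The work goes in short steps, Python scripts to look and compute and a shell command to move; the robot and the scene stay as the last step left them, time stands still between calls to the robot, and variables do not carry over. Pictures are saved under pics/ and viewed, at most 10 in all, crops included, and the job is handed in when it is done.

```bash
mkdir -p pics; cat > h.py <<'E'
import numpy as np,cv2
from station import observe,eyes
def grab(n):
    im,d=eyes.get_image(n); c=eyes.get_calibration(n); return im,d,c
def pts(uv,d,c):
    uv=np.asarray(uv,float).reshape(-1,2); K=np.array(c['K'],float)
    r=cv2.undistortPoints(uv[:,None],K,np.array([c['k1'],0,0,0.]))[:,0]
    z=np.array([d[int(v),int(u)] for u,v in uv])
    X=np.c_[r*z[:,None],z]; return (X-np.array(c['t']))@np.array(c['R'])
E
python3 - <<'E'
from h import *
for n in("scene","top"):
    im,d,c=grab(n); cv2.imwrite(f'pics/{n}0.png',im); np.savez(f'{n}0.npz',im=im,d=d); print(n,c)
print(observe())
E
```

```text
scene {'K': array([[491.22702408,   0.        , 270.45651419],
       [  0.        , 491.22702408, 205.52430113],
       [  0.        ,   0.        ,   1.        ]]), 'k1': -0.11589695719012663, 'R': array([[-0.03018352,  0.99937452, -0.01842637],
       [ 0.72089788,  0.0089957 , -0.69298292],
       [-0.69238371, -0.0342002 , -0.72071849]]), 't': array([-0.00567777, -0.343568  ,  1.45483124])}
top {'K': array([[440.76114467,   0.        , 281.15182249],
       [  0.        , 440.76114467, 211.45567992],
       [  0.        ,   0.        ,   1.        ]]), 'k1': 0.039680331374048895, 'R': array([[ 0.01312403, -0.99950566, -0.02856918],
       [-0.98513787, -0.00803112, -0.17157759],
       [ 0.17126333,  0.03039637, -0.98475628]]), 't': array([0.04518223, 0.58887159, 0.89527579])}
{'time': 0.1, 'joints': array([ 1.11221460e+00,  2.59311419e-01,  1.53598666e+00,  1.74034631e-05,
        1.34801191e+00, -2.02778292e-01]), 'joint_velocities': array([ 4.31519973e-04,  7.02881627e-05, -4.53230314e-03,  1.64187931e-04,
       -2.29112794e-04, -9.06545987e-04]), 'joint_efforts': array([ 3.50280192e-03, -4.46967208e+01, -2.91247344e+01, -3.93664213e-04,
        6.23633547e-03, -3.73626744e-05]), 'eef_pos': array([0.13896068, 0.53178348, 0.30313027]), 'eef_rot': array([-2.86822960e-04,  1.27555149e-01,  9.91831108e-01, -8.09391714e-04]), 'contact_force': array([-0.70445961,  0.10592909, -0.78976602]), 'moment': array([ 0.00159115, -0.03074806,  0.00650061]), 'finger_force': 0.0, 'grip_width': 0.998807160808088}
```

View pics/scene0.png

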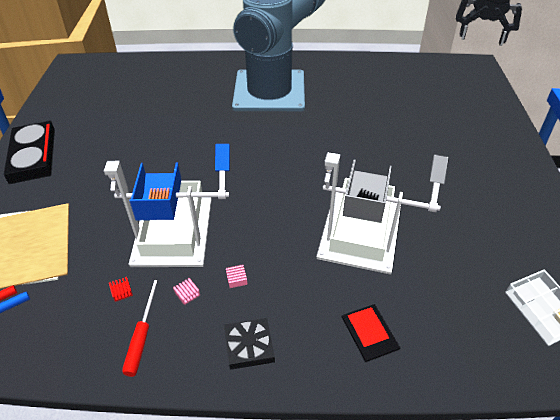

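View pics/top0.png

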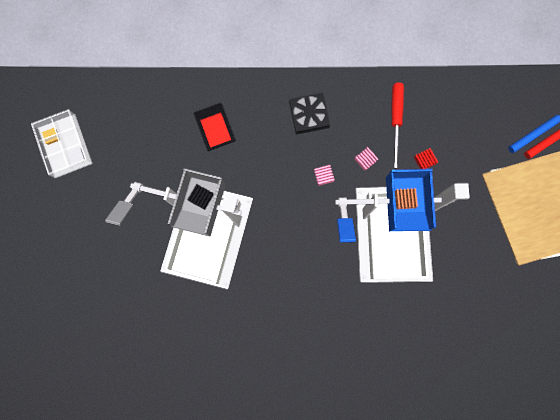

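The scene shows the blue feeder at (160,195) with its blue paddle at (222,157). The top view shows the same paddle at (347,230) and the copper sink in the blue bucket at (406,198). In both views the paddle is on the robot side (front = -x).

Things that could be mistaken for the paddle, top view: grey paddle (119,212), blue pen (535,133), blue bucket (411,200). For the sink: black (200,196), red (427,158), pink (324,175) and pink (366,158). I choose the blue paddle at (347,230).

```bash
python3 - <<'E'
from h import *
for n in("top","scene"):
    z=np.load(f'{n}0.npz'); im,d=z['im'],z['d']; c=eyes.get_calibration(n)
    h=cv2.cvtColor(im,cv2.COLOR_BGR2HSV)
    m=cv2.inRange(h,(100,120,60),(125,255,255))
    k,l,s,ce=cv2.connectedComponentsWithStats(m)
    for i in range(1,k):
        if s[i,4]<80: continue
        v,u=np.where((cv2.erode((l==i).astype(np.uint8),np.ones((3,3)))>0)&(d>0))
        if len(v)<20: continue
        P=pts(np.c_[u,v],d,c)
        print(n,ce[i].round(),s[i],'mean',P.mean(0).round(4),'med',np.median(P,0).round(4),'\n min',P.min(0).round(3),'max',P.max(0).round(3))
        if s[i,4]<900 and P[:,2].mean()>.12:
            b=np.linalg.svd(P-P.mean(0),full_matrices=False)[2]; print(' axes',b.round(3))
    if n=='top':
        # white base plate yaw
        m=(l*0).astype(np.uint8); 
        cr=im[150:300,310:480]; cv2.imwrite('pics/crop.png',cv2.resize(cr,None,fx=4,fy=4))
        w=cv2.inRange(h,(0,0,190),(180,40,255)); w[:,:340]=0;w[:,445:]=0;w[:185]=0;w[300:]=0
        v,u=np.where(w[240:290]>0); print('base',cv2.minAreaRect(np.c_[u,v+240].astype(np.float32)))
E
```

```text
top [534. 134.] [508 115  52  38 503] mean [ 0.7746 -0.5088  0.019 ] med [ 0.7746 -0.5084  0.0191] 
 min [ 0.736 -0.565  0.01 ] max [ 0.816 -0.455  0.026]
top [411. 200.] [ 386  168   51   63 2419] mean [ 0.5937 -0.198   0.1581] med [ 0.5907 -0.203   0.1531] 
 min [ 0.537 -0.229  0.136] max [ 0.646 -0.154  0.193]
top [346. 230.] [337 218  19  25 404] mean [ 0.5302 -0.0691  0.1992] med [ 0.53   -0.0692  0.1993] 
 min [ 0.509 -0.082  0.181] max [ 0.553 -0.057  0.213]
 axes [[-0.825 -0.01   0.565]
 [-0.016  1.    -0.007]
 [ 0.565  0.015  0.825]]
base ((395.5, 260.5), (41.0, 73.0), 90.0)
scene [  3. 117.] [  0  89   9  46 186] mean [-0.0204 -0.8964 -0.1097] med [-0.0191 -0.896  -0.1153] 
 min [-0.05  -0.912 -0.153] max [-0.006 -0.881 -0.03 ]
scene [551. 114.] [539  88  21  57 592] mean [-0.0109  0.8954 -0.0742] med [-0.0129  0.8941 -0.0607] 
 min [-0.051  0.881 -0.187] max [ 0.051  0.917 -0.002]
scene [222. 157.] [215 143  15  29 410] mean [ 0.5346 -0.0682  0.1953] med [ 0.5347 -0.0682  0.1952] 
 min [ 0.512 -0.081  0.179] max [ 0.556 -0.056  0.211]
 axes [[ 0.824  0.035 -0.565]
 [-0.028  0.999  0.022]
 [ 0.565 -0.002  0.825]]
scene [155. 195.] [ 129  162   52   59 1984] mean [ 0.6067 -0.1929  0.1615] med [ 0.6207 -0.1948  0.1586] 
 min [ 0.539 -0.228  0.136] max [ 0.65  -0.154  0.19 ]
scene [ 14. 301.] [  0 291  30  22 300] mean [ 0.7609 -0.4798  0.0159] med [ 0.7609 -0.4791  0.0162] 
 min [ 0.741 -0.505  0.009] max [ 0.781 -0.454  0.024]
```

View pics/crop.png

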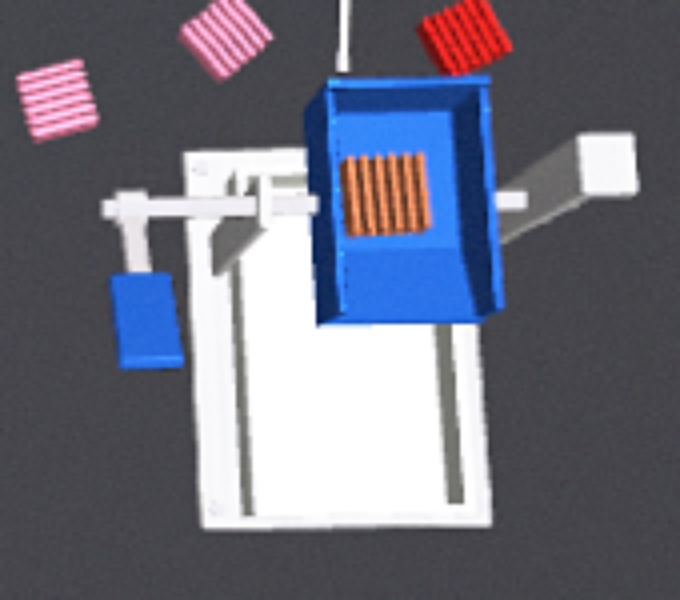

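The crop shows the copper-coloured finned sink inside the blue bucket, and the blue paddle on its crank at the left. The measured press point is about (0.532, -0.069, 0.197). That matches the expected height of 0.197 m and the 125 mm offset. Next I go above it with the gripper shut.

```bash
python3 -m inch '[{"turn":[0,0,-0.13],"linear":[0,0,-20],"gripper":0},{"turn":[0,0,-0.127],"linear":[0,0,-10],"gripper":0},{"turn":[0,0,0],"linear":[-22,-33,0],"gripper":0},{"turn":[0,0,0],"linear":[-22,-33,0],"gripper":0},{"turn":[0,0,0],"linear":[-22,-33,0],"gripper":0},{"turn":[0,0,0],"linear":[-22,-33,0],"gripper":0},{"turn":[0,0,0],"linear":[-22,-33,0],"gripper":0},{"turn":[0,0,0],"linear":[-22,-33,0],"gripper":0},{"turn":[0,0,0],"linear":[-22,-33,0],"gripper":0},{"turn":[0,0,0],"linear":[-22,-33,0],"gripper":0},{"turn":[0,0,0],"linear":[-22,-33,0],"gripper":0},{"turn":[0,0,0],"linear":[-22,-33,0],"gripper":0},{"turn":[0,0,0],"linear":[-22,-33,0],"gripper":0},{"turn":[0,0,0],"linear":[-22,-33,0],"gripper":0},{"turn":[0,0,0],"linear":[-22,-33,0],"gripper":0},{"turn":[0,0,0],"linear":[-22,-33,0],"gripper":0},{"turn":[0,0,0],"linear":[-22,-33,0],"gripper":0},{"turn":[0,0,0],"linear":[-20,-33,0],"gripper":0},{"turn":[0,0,0],"linear":[0,0,0],"gripper":0},{"turn":[0,0,0],"linear":[0,0,0],"gripper":0}]'
```

```text
time: 2.1
eef_pos: [0.4897, 0.0039, 0.3332]
eef_rot: [-0.001, 0.0, 1.0, 0.0]
contact_force: [-0.4, 0.1, 0.1]
grip_width: 0.005
finger_force: 0.0
```

```bash
python3 -m inch '[{"turn":[0,0,0],"linear":[-20,-35,10],"gripper":0},{"turn":[0,0,0],"linear":[-22,-38,10],"gripper":0},{"turn":[0,0,0],"linear":[0,0,10],"gripper":0},{"turn":[0,0,0],"linear":[0,0,10],"gripper":0},{"turn":[0,0,0],"linear":[0,0,0],"gripper":0},{"turn":[0,0,0],"linear":[0,0,0],"gripper":0}]'
python3 - <<'E'
from h import *
a=grab('scene')[0]; b=grab('top')[0]
cv2.imwrite('pics/near.png',np.hstack([cv2.resize(a[90:290,90:290],None,fx=2,fy=2),cv2.resize(b[130:330,290:490],None,fx=2,fy=2)]))
E
```

```text
time: 2.7
eef_pos: [0.5312, -0.0668, 0.294]
eef_rot: [-0.0, -0.001, 1.0, 0.0]
contact_force: [0.1, -0.2, 0.2]
grip_width: 0.001
finger_force: 0.0
```

View pics/near.png

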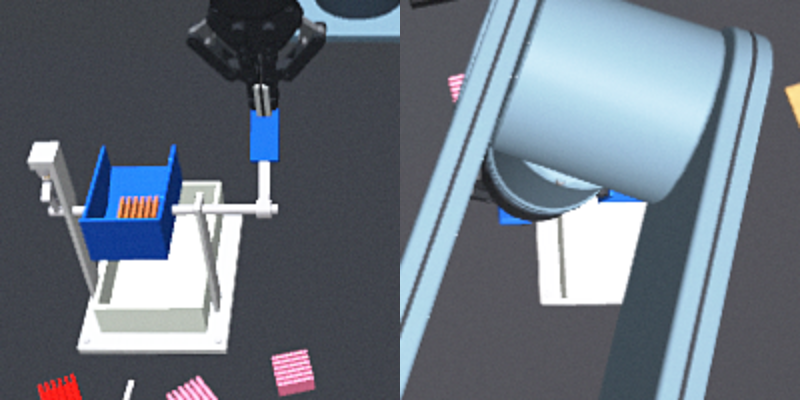

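The fingertips stand over the blue paddle (scene crop at 264,110) and clear of the posts and bucket. Now I press.

```bash
python3 -m inch '[{"turn":[0,0,0],"linear":[0,2,8],"gripper":0},{"turn":[0,0,0],"linear":[0,0,8],"gripper":0},{"turn":[0,0,0],"linear":[0,0,8],"gripper":0},{"turn":[0,0,0],"linear":[0,0,5],"gripper":0},{"turn":[0,0,0],"linear":[0,0,5],"gripper":0},{"turn":[0,0,0],"linear":[0,0,5],"gripper":0},{"turn":[0,0,0],"linear":[0,0,5],"gripper":0},{"turn":[0,0,0],"linear":[0,0,5],"gripper":0}]'
python3 -m inch '[{"turn":[0,0,0],"linear":[0,0,6],"gripper":0},{"turn":[0,0,0],"linear":[0,0,6],"gripper":0},{"turn":[0,0,0],"linear":[0,0,6],"gripper":0},{"turn":[0,0,0],"linear":[0,0,6],"gripper":0},{"turn":[0,0,0],"linear":[0,0,6],"gripper":0}]'
python3 - <<'E'
from h import *
a=grab('scene')[0]
cv2.imwrite('pics/mid.png',cv2.resize(a[90:290,90:290],None,fx=2,fy=2))
E
```

```text
time: 3.6
eef_pos: [0.5317, -0.0666, 0.2452]
eef_rot: [0.0, -0.001, 1.0, -0.0]
contact_force: [-3.4, -0.3, 7.5]
grip_width: -0.0
finger_force: 3.3
time: 4.1
eef_pos: [0.5311, -0.0666, 0.2149]
eef_rot: [-0.001, -0.001, 1.0, -0.0]
contact_force: [-3.6, -0.5, 8.9]
grip_width: -0.002
finger_force: 4.6
```

View pics/mid.png

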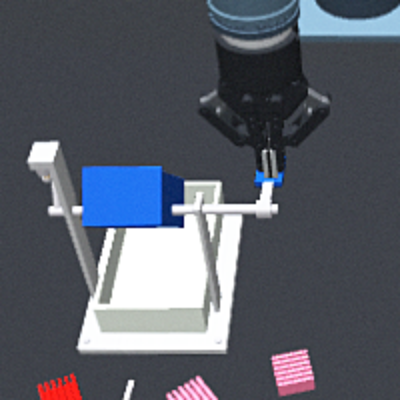

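The bucket is tipping forward and the tips are on the paddle. I continue to the full 85 mm and hold.

```bash
python3 -m inch '[{"turn":[0,0,0],"linear":[0,0,6],"gripper":0},{"turn":[0,0,0],"linear":[0,0,6],"gripper":0},{"turn":[0,0,0],"linear":[0,0,6],"gripper":0},{"turn":[0,0,0],"linear":[0,0,6],"gripper":0},{"turn":[0,0,0],"linear":[0,0,5],"gripper":0},{"turn":[0,0,0],"linear":[0,0,0],"gripper":0},{"turn":[0,0,0],"linear":[0,0,0],"gripper":0},{"turn":[0,0,0],"linear":[0,0,0],"gripper":0},{"turn":[0,0,0],"linear":[0,0,0],"gripper":0},{"turn":[0,0,0],"linear":[0,0,0],"gripper":0},{"turn":[0,0,0],"linear":[0,0,0],"gripper":0},{"turn":[0,0,0],"linear":[0,0,0],"gripper":0},{"turn":[0,0,0],"linear":[0,0,0],"gripper":0}]'
python3 - <<'E'
from h import *
a=grab('scene')[0];b=grab('top')[0]
cv2.imwrite('pics/full.png',np.hstack([cv2.resize(a[90:290,90:290],None,fx=2,fy=2),cv2.resize(b[130:330,290:490],None,fx=2,fy=2)]))
E
```

```text
time: 5.45
eef_pos: [0.5322, -0.0667, 0.1865]
eef_rot: [0.001, -0.001, 1.0, -0.0]
contact_force: [-1.5, -0.2, 6.9]
grip_width: 0.003
finger_force: 3.3
```

View pics/full.png

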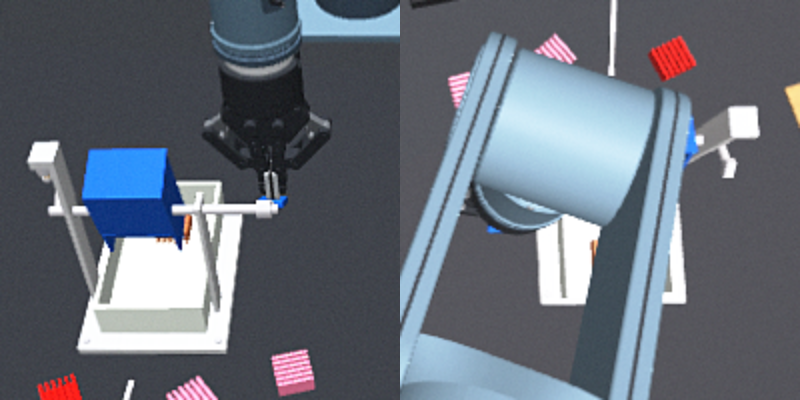

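The bucket is fully tipped. Copper shows below it at scene crop (175,235) and top crop (595,250). I check its height with depth.

```bash
cat > cu.py <<'E'
from h import *
for n in("scene","top"):
    im,d,c=grab(n); h=cv2.cvtColor(im,cv2.COLOR_BGR2HSV)
    m=cv2.inRange(h,(6,110,60),(16,255,255)); r=np.zeros_like(m)
    if n=='scene': r[170:230,150:210]=1
    else: r[165:285,345:450]=1
    v,u=np.where((m*r>0)&(d>0))
    P=pts(np.c_[u,v],d,c) if len(u) else np.zeros((1,3)); print(n,len(u),P.min(0).round(3),np.median(P,0).round(3),P.max(0).round(3))
E
python3 cu.py
```

```text
scene 46 [ 0.478 -0.207  0.013] [ 0.502 -0.174  0.026] [ 0.597 -0.14   0.147]
top 15 [ 0.471 -0.177  0.021] [ 0.497 -0.174  0.03 ] [ 0.507 -0.09   0.448]
```

The copper lies at z about 0.025 m, so it is on the tray floor. Now I let go by rising smoothly and well clear.

```bash
python3 -m inch '[{"turn":[0,0,0],"linear":[0,0,-8],"gripper":0},{"turn":[0,0,0],"linear":[0,0,-10],"gripper":0},{"turn":[0,0,0],"linear":[0,0,-10],"gripper":0},{"turn":[0,0,0],"linear":[0,0,-10],"gripper":0},{"turn":[0,0,0],"linear":[0,0,-10],"gripper":0},{"turn":[0,0,0],"linear":[0,0,-10],"gripper":0},{"turn":[0,0,0],"linear":[0,0,-10],"gripper":0},{"turn":[0,0,0],"linear":[0,0,-10],"gripper":0},{"turn":[0,0,0],"linear":[0,0,-15],"gripper":0},{"turn":[0,0,0],"linear":[0,0,-20],"gripper":0},{"turn":[0,0,0],"linear":[0,0,-20],"gripper":0},{"turn":[0,0,0],"linear":[10,20,-10],"gripper":0},{"turn":[0,0,0],"linear":[20,30,0],"gripper":0},{"turn":[0,0,0],"linear":[20,30,0],"gripper":0},{"turn":[0,0,0],"linear":[20,30,0],"gripper":0},{"turn":[0,0,0],"linear":[20,30,0],"gripper":0},{"turn":[0,0,0],"linear":[20,30,0],"gripper":0},{"turn":[0,0,0],"linear":[0,0,0],"gripper":0},{"turn":[0,0,0],"linear":[0,0,0],"gripper":0},{"turn":[0,0,0],"linear":[0,0,0],"gripper":0}]'
python3 cu.py; python3 - <<'E'
from h import *
a=grab('scene')[0];b=grab('top')[0]
cv2.imwrite('pics/end.png',np.hstack([cv2.resize(a[90:290,90:290],None,fx=2,fy=2),cv2.resize(b[130:330,290:490],None,fx=2,fy=2)]))
E
```

```text
time: 7.65
eef_pos: [0.4222, 0.1029, 0.3291]
eef_rot: [0.0, -0.0, 1.0, -0.0]
contact_force: [-0.4, 0.7, -0.4]
grip_width: -0.001
finger_force: 0.0
scene 93 [ 0.477 -0.188  0.015] [ 0.502 -0.179  0.031] [ 0.598 -0.139  0.148]
top 283 [ 0.476 -0.209  0.021] [ 0.493 -0.191  0.034] [ 0.508 -0.173  0.038]
```

View pics/end.png

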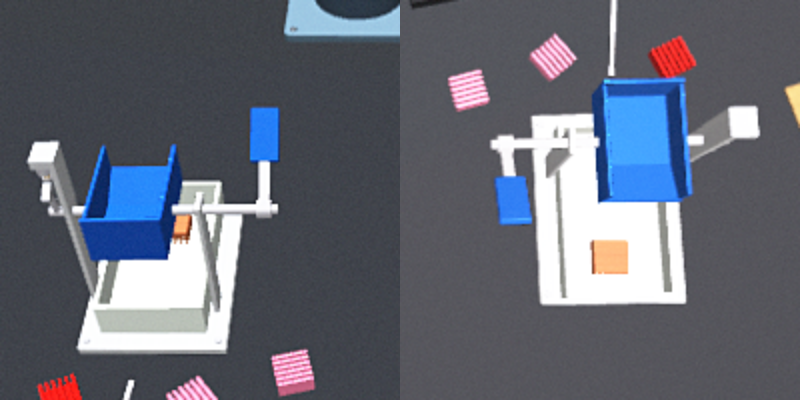

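The bucket is upright and empty, with the paddle back at its start. The copper sink lies in the tray at top crop (610,257), and the arm is clear.

```bash
python3 -c "from station import job_done; print(job_done())"
```

```text
the job is handed in; nothing more can be done
None
```

The copper heatsink is in the blue feeder's tray, the empty blue bucket has swung back upright by itself, the grey feeder was not touched, and the job was handed in at about 8 s.

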